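# Sort the fittings by metal and rack the bar

### The arm

A 7-joint arm with a two-finger parallel gripper is mounted at the origin on the work surface. World frame = base frame: x ahead of the robot, y to its left, z up, the work surface at z = 0. Lengths are in m, angles in rad, forces in N, time in s.
With the tool pointing down it reaches from about 0.425 to 0.825 m from the base axis. Payload 3.6 kg.
Tool frame: the origin (TCP) lies where the fingers leave the gripper's body, on its centre line; the fingertips stand 73 mm ahead of it and the grasp point (between the pads) lies 54 mm ahead of it; x points along the fingers, y is the direction in which the jaws open and shut, and the axes are right-handed (so a half turn about x gives the same grasp; the last joint's range is limited). The gripper opens to 85 mm and grips with 20 to 120 N. Pads are 22 mm wide; open, the fingers measure 114 mm over their backs; the gripper's body (76 mm by 85 mm) begins 54 mm behind the grasp point. The pads swing forward as they close: fully open they stand 13 mm farther back than shut.
Start: joints at [-1.25, 0.615, -0.013, 1.423, 0.008, 1.103, -0.04], TCP at [0.222, 0.611, 0.304] pointing down, gripper open.
Joint ranges: [-3.12, 3.12], [-0.3, 2.06], [-1.34, 1.32], [0.26, 2.42], [-1.36, 4.5], [0.01, 1.98], [-2.84, 2.84]. Speed limits (rad/s): [2.79, 2.79, 3.14, 3.14, 3.14, 3.14, 3.14].

### API

Orientations are given as a unit quaternion [x, y, z, w].
In Python, from station import arm, snapshot, camera_info, ticket gives the robot as it stands. Calls block until the motion is done:
- arm.movep(position, orientation): joint-space move of the TCP to a pose.
- arm.line_to(position, velocity=0.15, ori=None): straight line of the TCP; ori=None keeps the orientation; velocity is the mean speed in m/s.
- arm.move_j(angles): joint-space move.
- arm.move_gripper(opening, effort=None): opening from 0.0 (shut) to 1.0 (fully open); effort is the grip in N (None keeps the last); returns when the fingers have stopped.
- arm.pause(seconds).
- arm.ik(position, orientation): joint angles nearest the present ones, or None.
- snapshot(name): name is "scene" or "top" or "wrist"; returns the picture (480x640x3 uint8, blue, green, red); there is no depth.
- camera_info(name): a dict with "fx", "fy", "cx", "cy" (pixels), "R" (3x3) and "t" (3): a world point X has camera coordinates R X + t; the wrist camera has in their place "T_tool_cam" (4x4, takes a point from camera to tool coordinates, whose origin is the TCP and whose axes are the tool frame's). Camera axes: x right, y down, z forward; pixel columns grow to the right and rows downward; lengths in m; the calibration is good to about 2 mm. The wrist camera is an equidistant fisheye: a pixel r from the principal point sees the ray r / f radians off the axis. A picture is of the moment at which its call begins: read the wrist's pose just before it. camera_info takes no time and is no camera call.
A pose or a line that the arm cannot do raises arm.MotionError and nothing moves.
- ticket.finish_job(): hands the job in, once; it reports no verdict.
Readings, each from a call of its own:
- arm.read_time(): time.
- arm.read_joint_positions(): joint angles.
- arm.read_dq(): joint speeds.
- arm.read_effort(): joint torques, N m.
- arm.read_tool_pos(): TCP position.
- arm.read_eef_rot(): TCP orientation.
- arm.read_ft_force(): force on the tool from outside, world axes, zero at the start.
- arm.read_wrist_torque(): the same for the moment, N m.
- arm.read_opening(): opening from 0.0 (shut) to 1.0 (fully open).
Only numpy, scipy, OpenCV 4.12 (cv2) and the standard library are available. Lean on these libraries where they do the work, as an engineer would, in place of code of your own. Each camera call takes 0.05 s, during which the arm holds its last target. There are 200 camera calls.

### The job

Clear the welding bench: stand the two brass fittings upright in the yellow tray and the two steel fittings upright in the blue tray, one fitting to a bay. Lay the long aluminium bar in the notches across the two red rests so that it bridges the gap with both ends sticking out well past them. Leave the amber jar standing where it is.

Things in the scene. Friction and masses are not known exactly. Their poses are not given: they have to be found in the camera images.
- brass_socket: round brass (yellow metal) pipe socket standing on end, 40 mm diameter, 42 mm high, with wide dark bore on top. Origin at its centre (21 mm above its underside), z along its axis. About 200 g.
- brass_hex: hexagonal brass (yellow metal) coupling nut standing on end, 36 mm across flats (41.6 mm across corners), 42 mm high, dark bore on top. Origin at its centre (21 mm above its underside), z along its axis; flats face its own x axis and every 60 degrees from it. About 260 g.
- steel_socket: round steel (grey metal) pipe socket standing on end, 40 mm diameter, 42 mm high, with wide dark bore on top. Origin at its centre (21 mm above its underside), z along its axis. About 180 g.
- steel_hex: hexagonal steel (grey metal) coupling nut standing on end, 36 mm across flats (41.6 mm across corners), 42 mm high, dark bore on top. Origin at its centre (21 mm above its underside), z along its axis; flats face its own x axis and every 60 degrees from it. About 240 g.
- bar: aluminium square bar lying on the bench, 260 mm long (its x) by 14 mm by 14 mm, about 140 g. Origin at its centre.
- tray_yellow: yellow plastic tray fixed to the bench, 144 mm (its x) by 74 mm (its y), 15 mm high, walls and floor 4 mm thick, divided across the middle into two bays with centres at x = +36 and -36 mm, y = 0, each 66 mm by 66 mm inside: each bay takes one fitting. Origin under its centre at bench level.
- tray_blue: blue plastic tray fixed to the bench, 144 mm (its x) by 74 mm (its y), 15 mm high, walls and floor 4 mm thick, divided across the middle into two bays with centres at x = +36 and -36 mm, y = 0, each 66 mm by 66 mm inside: each bay takes one fitting. Origin under its centre at bench level.
- rest_a: red bar rest (the one at the smaller y) fixed to the bench: 20 mm thick along its x, 50 mm wide along its y, on a foot 40 mm by 50 mm. A U-notch 34 mm wide runs through it along x: the notch's floor is 40 mm above the bench, its cheeks reach 56 mm. Origin under its centre at bench level; its x points along the span to the other rest, 160 to 180 mm away centre to centre, with the notches in line.
- rest_b: red bar rest (the one at the larger y) fixed to the bench: 20 mm thick along its x, 50 mm wide along its y, on a foot 40 mm by 50 mm. A U-notch 34 mm wide runs through it along x: the notch's floor is 40 mm above the bench, its cheeks reach 56 mm. Origin under its centre at bench level; same form and direction as the other rest, which lies 160 to 180 mm away towards its -x.
- flux_jar: amber jar with a white lid, 44 mm diameter, 60 mm high, standing loose among the fittings; not to be moved. Origin under its centre.

How it is judged:
By the outcome, as a careful person would: the job done as asked, in the order asked, and still so for the second after the job is handed in, with the robot touching nothing.
It also fails if it takes over 138 s, if anything falls off the work surface, if the arm or the gripper's body presses on something with over 40 N, if the wrist force passes 120 N, or if a joint passes its speed limit or range.

## Working session

There is one attempt and no reset: what is moved stays moved. The work goes in short steps, each a Python script; the robot and the scene stay as the last script left them, time stands still between calls to the robot, and variables do not carry over. Pictures are saved under pics/ and viewed, about 12 in all and at most 16, crops included, and the job is handed in when it is done.

```bash
ls; mkdir -p pics; python3 - <<'E'
from station import arm, snapshot, camera_info, ticket
import cv2
for n in("top","scene"):
    cv2.imwrite(f"pics/{n}0.png",snapshot(n)); c=camera_info(n); print(n,c)
print(camera_info("wrist"),arm.read_time(),arm.read_tool_pos(),arm.read_eef_rot())
E
```

```text
pics
top {'fx': 618.8497646734269, 'fy': 618.8497646734269, 'cx': 326.2461598882528, 'cy': 244.95750106031173, 'R': array([[-0.0239212 , -0.99970954,  0.00293513],
       [-0.99269726,  0.02340596, -0.11833978],
       [ 0.11823671, -0.00574453, -0.99296882]]), 't': array([0.01978195, 0.56923865, 1.25595679])}
scene {'fx': 552.9010342686965, 'fy': 552.9010342686965, 'cx': 311.12855663269977, 'cy': 235.91197444059614, 'R': array([[-0.02203569,  0.99970183, -0.0105201 ],
       [ 0.73293889,  0.00899736, -0.68023499],
       [-0.67993751, -0.02270003, -0.73291861]]), 't': array([ 0.03078692, -0.38518377,  1.52350254])}
{'fx': 371.64829954431775, 'fy': 371.64829954431775, 'cx': 317.3560572380263, 'cy': 241.39820723505454, 'T_tool_cam': array([[-1.08460114e-04, -3.12462377e-01,  9.49930130e-01,
        -7.01235569e-02],
       [ 9.99999939e-01, -3.49044989e-04, -6.35119912e-07,
        -1.31826781e-03],
       [ 3.31766803e-04,  9.49930072e-01,  3.12462396e-01,
        -8.06547495e-02],
       [ 0.00000000e+00,  0.00000000e+00,  0.00000000e+00,
         1.00000000e+00]])} 0.1 [0.22135692 0.61060508 0.30285211] [ 0.12151721  0.69657544 -0.12313608  0.69631439]
```

View pics/top0.png

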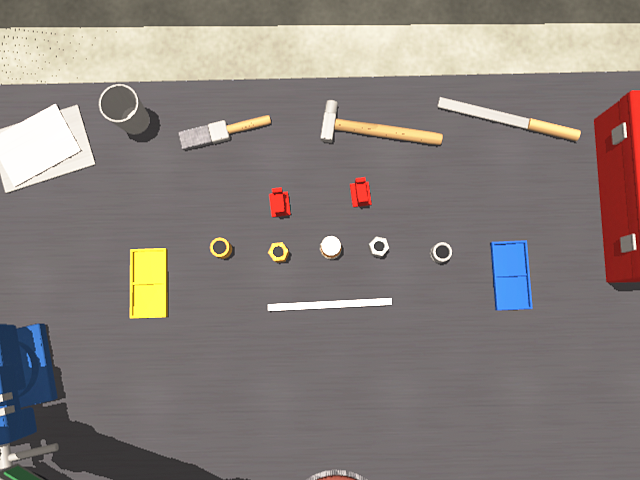

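View pics/scene0.png

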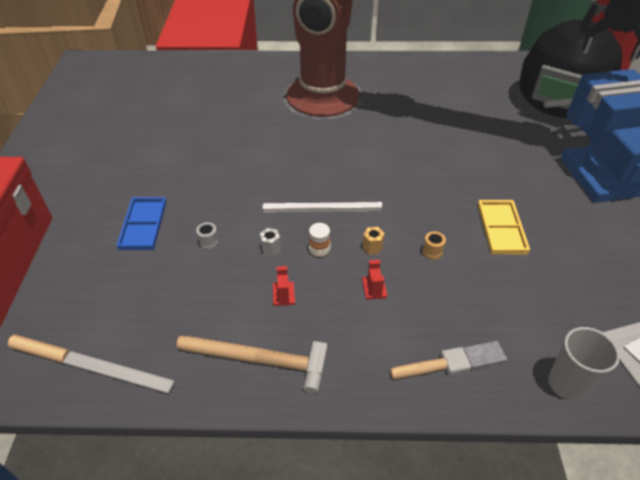

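Top view: brass socket (221,248), brass hex (279,252), jar (331,246), steel hex (379,246), steel socket (441,253), bar (268,308)–(392,301), rests b (280,203) and a (361,193), yellow tray (149,283), blue tray (511,275). The scene view agrees with this, mirrored.

```bash
cat > h.py <<'E'
import numpy as np, cv2
from scipy.spatial.transform import Rotation as Ro
from station import arm, snapshot, camera_info, ticket
def ray(n,px,T=None):
    c=camera_info(n); u=(px[0]-c["cx"])/c["fx"]; v=(px[1]-c["cy"])/c["fy"]
    if n!="wrist": return -c["R"].T@c["t"], c["R"].T@np.array([u,v,1])
    r=np.hypot(u,v)+1e-12; d=np.array([u/r*np.sin(r),v/r*np.sin(r),np.cos(r)])
    M=T@c["T_tool_cam"]; return M[:3,3], M[:3,:3]@d
def plane(n,px,z,T=None):
    o,d=ray(n,px,T); return (o+d*(z-o[2])/d[2])[:2]
def toolT():
    T=np.eye(4); T[:3,:3]=Ro.from_quat(arm.read_eef_rot()).as_matrix(); T[:3,3]=arm.read_tool_pos(); return T
def quat(yaw):   # tool x down, tool y at yaw
    c,s=np.cos(yaw),np.sin(yaw)
    return Ro.from_matrix(np.array([[0,c,s],[0,s,-c],[-1,0,0]])).as_quat()
def yawnow():
    y=Ro.from_quat(arm.read_eef_rot()).as_matrix()[:,1]; return np.arctan2(y[1],y[0])
def near(yaw,period=np.pi,ref=None):
    ref=yawnow() if ref is None else ref
    return yaw+period*np.round((ref-yaw)/period)
E
python3 - <<'E'
from h import *
im=cv2.imread("pics/top0.png"); hsv=cv2.cvtColor(im,cv2.COLOR_BGR2HSV)
def comps(lo,hi,box,amin=60):
    x0,y0,x1,y1=box; m=np.zeros(im.shape[:2],np.uint8)
    m[y0:y1,x0:x1]=cv2.inRange(hsv,lo,hi)[y0:y1,x0:x1]
    cs,_=cv2.findContours(m,cv2.RETR_EXTERNAL,cv2.CHAIN_APPROX_NONE)
    return [c for c in cs if cv2.contourArea(c)>amin]
def rep(name,cs,z):
    for c in cs:
        P=np.array([plane("top",p,z) for p in c[:,0]+0.0],np.float32)
        (x,y),(w,h),a=cv2.minAreaRect(P*1000); print(name,"c",round(x,1),round(y,1),"size",round(w,1),round(h,1),"ang",round(a,1),"r",round(np.hypot(x,y)))
W=(100,180,560,330)
rep("yellow tray",comps((20,150,100),(35,255,255),(110,230,180,330),400),.012)
rep("blue",comps((95,120,80),(130,255,255),(480,230,545,330),400),.012)
rep("red",comps((0,150,60),(8,255,255),(250,170,390,225)),.05)
rep("bar",comps((0,0,170),(180,60,255),(250,290,410,320)),.014)
rep("brass",comps((12,100,80),(35,255,255),(200,230,300,270)),.042)
rep("steel",comps((0,0,140),(180,60,255),(360,230,460,270)),.042)
rep("jar",comps((0,0,150),(180,60,255),(315,230,350,262)),.06)
print(np.degrees(yawnow()), arm.read_joint_positions())
big=cv2.resize(im[180:270,195:465],None,fx=2.9,fy=2.9,interpolation=cv2.INTER_CUBIC); cv2.imwrite("pics/crop.png",big)
E
```

```text
yellow tray c 501.3 381.7 size 145.0 77.5 ang 0.8 r 630
blue c 499.9 -381.4 size 145.1 78.2 ang 1.2 r 629
red c 661.1 102.0 size 60.2 39.4 ang 5.8 r 669
red c 678.1 -66.1 size 59.8 39.4 ang 6.2 r 681
bar c 447.2 3.1 size 15.5 260.3 ang 1.5 r 447
brass c 557.2 105.5 size 40.6 42.2 ang 65.9 r 567
brass c 568.0 225.6 size 47.4 39.2 ang 44.1 r 611
steel c 549.5 -229.7 size 43.5 39.7 ang 87.5 r 596
steel c 564.4 -102.4 size 36.6 41.4 ang 43.6 r 574
jar c 566.0 -1.7 size 41.1 40.4 ang 62.0 r 566
70.07586686818412 [-1.24948257  0.61583696 -0.01263101  1.42471528  0.00811351  1.10340974
 -0.04041118]
```

View pics/crop.png

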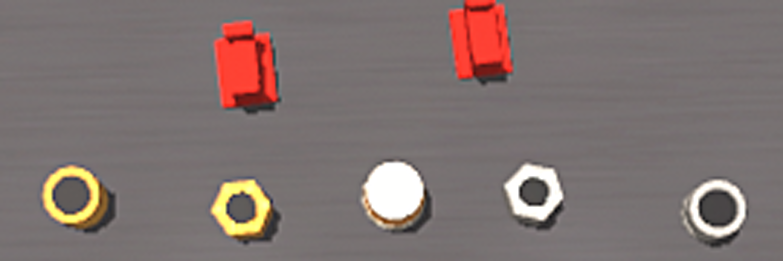

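Sizes match the spec, and the rests are 169 mm apart. Next I move over the brass socket for a close look, then the brass hex.

```bash
cat >> h.py <<'E'
def hover(x,y,z,yaw):
    arm.movep([x,y,z],quat(yaw))
def shot(name):
    T=toolT(); im=snapshot("wrist"); cv2.imwrite(f"pics/{name}.png",im); np.save(f"pics/{name}.npy",T); return im,T
E
python3 - <<'E'
from h import *
hover(.557,.1055,.22,near(np.pi/2)); print(arm.read_time())
a,_=shot("bh")
hover(.566,.226,.22,near(np.pi/2)); print(arm.read_time(), arm.read_tool_pos(),np.degrees(yawnow()))
b,_=shot("bs")
cv2.imwrite("pics/v1.png",np.hstack([cv2.resize(a[60:460,120:520],(400,400)),b[60:460,120:520]]))
E
```

```text
2.2917
2.8917 [0.56542758 0.22789277 0.21976495] 90.19973871334888
```

View pics/v1.png

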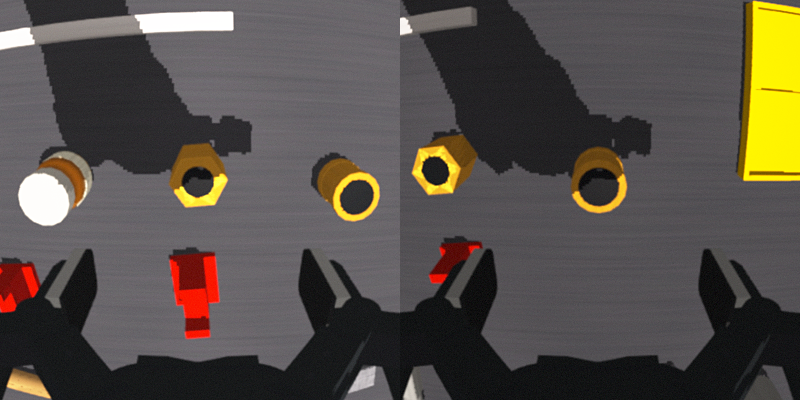

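Both are visible: the brass hex bore is at (198,182) in the left crop, the socket bore at (600,187) in the right crop, and the jaws are clear of both. I'll take centres from the bore outlines at z=42 mm and hex yaw from the far-side outline.

```bash
cat >> h.py <<'E'
def fitting(im,T,xy,metal,hexa):
    """centre (and flat yaw) from wrist image; xy = rough guess"""
    hsv=cv2.cvtColor(im,cv2.COLOR_BGR2HSV)
    m=cv2.inRange(hsv,(10,110,70),(35,255,255)) if metal=="brass" else cv2.inRange(hsv,(0,0,118),(180,70,255))
    cs,hi=cv2.findContours(m,cv2.RETR_CCOMP,cv2.CHAIN_APPROX_NONE)
    out=None
    for c,h in zip(cs,hi[0]):
        if h[3]<0 or cv2.contourArea(c)<100: continue
        c=cv2.convexHull(c); P=np.array([plane("wrist",p,.042,T) for p in c[:,0]+0.0])
        (cx,cy),d,_=cv2.fitEllipse((P*1000).astype(np.float32)) if len(P)>=5 else ((0,0),(0,0),0)
        C=np.array([cx,cy])/1000
        if np.hypot(*(C-xy))<.03 and (out is None or max(d)>max(out[1])): out=(C,d,cs[h[3]])
    C,d,oc=out
    Q=np.array([plane("wrist",p,.042,T) for p in oc[:,0]+0.0])-C
    cam=(T@camera_info("wrist")["T_tool_cam"])[:2,3]; f=C-cam; f/=np.hypot(*f)
    th=np.arctan2(Q[:,1],Q[:,0])-np.arctan2(f[1],f[0]); th=(th+np.pi)%(2*np.pi)-np.pi; r=np.hypot(*Q.T)
    far=abs(th)<np.pi/2; th,r=th[far],r[far]; 
    g=np.linspace(-np.pi/2,np.pi/2,91)[:-1]; o=np.argsort(th); rg=np.interp(g,th[o],r[o])
    print(metal,"centre",C.round(4),"bore mm",np.round(d,1),"far rim r mm min/mean/max",(rg.min()*1e3).round(1),(rg.mean()*1e3).round(1),(rg.max()*1e3).round(1))
    s=np.sum((rg-rg.mean())*np.exp(6j*(g+np.arctan2(f[1],f[0]))))
    return C,(np.angle(s)/6+np.pi/6 if hexa else None)
E
python3 - <<'E'
from h import *
for n,xy,hx in(("bs",(.568,.226),0),("bh",(.557,.1055),1)):
    C,y=fitting(cv2.imread(f"pics/{n}.png"),np.load(f"pics/{n}.npy"),xy,"brass",hx); print(n,C,None if y is None else np.degrees(near(y,np.pi/3,np.pi/2)))
E
```

```text
brass centre [0.5695 0.2273] bore mm [29.4 29.4] far rim r mm min/mean/max 18.9 19.8 20.4
bs [0.56948755 0.22733954] None
brass centre [0.5576 0.1062] bore mm [23.1 23.2] far rim r mm min/mean/max 18.0 19.2 20.9
bh [0.55760413 0.10615714] 63.81479310671169
```

Bore and rim radii match the spec (20 mm round, 18–20.8 mm hex). Moving both brass fittings now.

```bash
cat >> h.py <<'E'
def pickplace(C,yaw,D,zp=.087,eff=45,pyaw=None,zc=.20,name=""):
    pyaw=yaw if pyaw is None else pyaw
    q=quat(yaw); hover(*C,zc,yaw)
    arm.line_to([*C,zp],.15); arm.move_gripper(0.0,eff); print(name,"closed at",round(arm.read_opening(),3))
    arm.line_to([*C,zc],.2); print(" lifted opening",round(arm.read_opening(),3),"F",np.round(arm.read_ft_force(),1))
    hover(*D,zc,pyaw); arm.line_to([*D,zp+.03],.2); arm.line_to([*D,zp+.005],.05); print(" F",np.round(arm.read_ft_force(),1),np.round(arm.read_tool_pos(),4))
    arm.move_gripper(0.7); arm.line_to([*D,zc],.2); arm.move_gripper(1.0); print(" t",arm.read_time())
E
python3 - <<'E'
from h import *
pickplace((.5695,.2273),near(np.pi/2),(.537,.3822),name="bs")
im,T=shot("after1"); cv2.imwrite("pics/v2.png",im)
E
```

```text
bs closed at 0.448
 lifted opening 0.447 F [-0.7 -0.2 -2.6]
 F [-1.4 -1.   1.2] [0.5366 0.382  0.092 ]
 t 8.6167
```

View pics/v2.png

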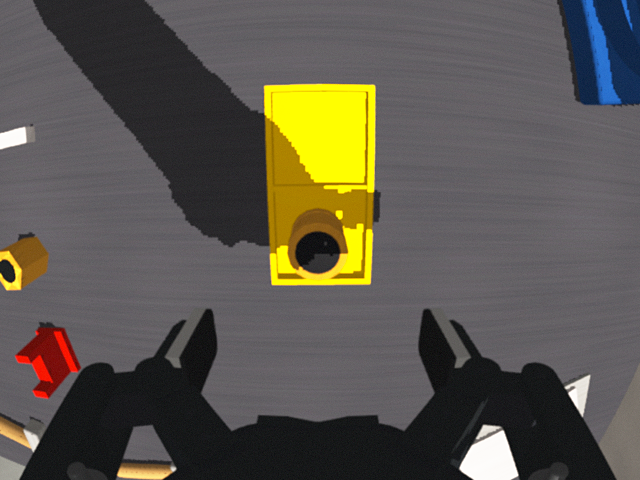

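Socket stands in the lower bay (bore at (318,252)), clear of the walls. Next the brass hex, then the looks at the steel pair.

```bash
python3 - <<'E'
from h import *
y=near(np.radians(63.8))
pickplace((.5576,.1062),y,(.465,.3812),pyaw=near(np.pi/2),name="bh")
b,_=shot("after2")
hover(.5495,-.2297,.22,near(np.pi/2)); c,T=shot("ss"); S=fitting(c,T,(.5495,-.2297),"steel",0)
hover(.5644,-.1024,.22,near(np.pi/2)); d,T=shot("sh"); H=fitting(d,T,(.5644,-.1024),"steel",1)
print(S,H,np.degrees(near(H[1],np.pi/3,np.pi/2)),arm.read_time())
cv2.imwrite("pics/v3.png",np.hstack([a[60:460:2,120:520:2].repeat(1,0) for a in(b,c,d)]))
E
```

```text
bh closed at 0.415
 lifted opening 0.412 F [-0.7  0.  -3.5]
 F [-0.9 -0.9  0.1] [0.4647 0.381  0.0919]
 t 15.6417Traceback (most recent call last):
  File "<stdin>", line 5, in <module>
  File "h.py", line 38, in fitting
    Q=np.array([plane("wrist",p,.042,T) for p in oc[:,0]+0.0])-C
                ~~~~~^^^^^^^^^^^^^^^^^^
  File "h.py", line 10, in plane
    o,d=ray(n,px,T); return (o+d*(z-o[2])/d[2])[:2]
        ~~~^^^^^^^^
  File "h.py", line 5, in ray
    c=camera_info(n); u=(px[0]-c["cx"])/c["fx"]; v=(px[1]-c["cy"])/c["fy"]
ValueError: time passes only in moves, steps and waits
```

camera_info can't be called that often without the clock moving, so I'll cache it.

```bash
sed -i 's/^def ray/from functools import cache\ncamera_info=cache(camera_info)\ndef ray/' h.py; python3 - <<'E'
from h import *
b=cv2.imread("pics/after2.png"); c=cv2.imread("pics/ss.png")
hover(.5644,-.1024,.22,near(np.pi/2)); d,T=shot("sh")
cv2.imwrite("pics/v3.png",np.hstack([a[100:366,190:456] for a in(b,c,d)]))
print(fitting(c,np.load("pics/ss.npy"),(.5495,-.2297),"steel",0))
H=fitting(d,T,(.5644,-.1024),"steel",1)
print(H,np.degrees(near(H[1],np.pi/3,np.pi/2)),arm.read_time())
E
```

```text
steel centre [ 0.549  -0.2343] bore mm [29.2 30.1] far rim r mm min/mean/max 100.5 218.6 465.1
(array([ 0.54896564, -0.23429396]), None)
steel centre [ 0.5637 -0.1035] bore mm [23.1 24.1] far rim r mm min/mean/max 112.6 244.5 661.5
(array([ 0.5637135 , -0.10351624]), np.float64(0.41696948963612723)) 83.890591941874 18.575
```

View pics/v3.png

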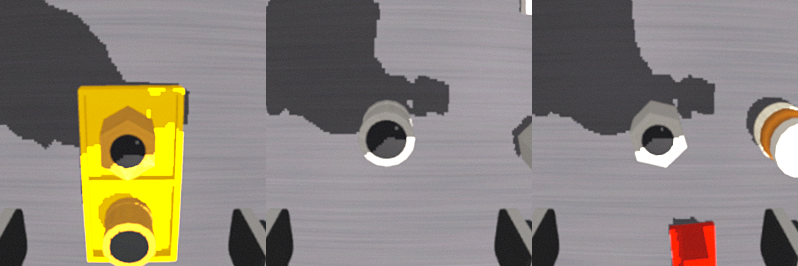

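Both brass fittings are upright, one per bay. The steel bores came out well, but the outlines merge with the bench. I'll get the steel hex yaw from its sunlit outer edge instead.

```bash
python3 - <<'E'
from h import *
d=cv2.imread("pics/sh.png"); T=np.load("pics/sh.npy"); C=np.array([.5637,-.1035])
m=(d.min(2)>200).astype(np.uint8)
for c in cv2.findContours(m,cv2.RETR_EXTERNAL,cv2.CHAIN_APPROX_NONE)[0]:
    if cv2.contourArea(c)<60: continue
    P=np.array([plane("wrist",p,.042,T) for p in c[:,0]+0.0])-C; r=np.hypot(*P.T)
    if r.max()>.03: continue
    P=P[r>.0165]; ys=np.radians(np.arange(0,60,.5))
    e=[np.sqrt(np.mean((np.max([P@[np.cos(y+k*np.pi/3),np.sin(y+k*np.pi/3)] for k in range(6)],0)-.018)**2)) for y in ys]
    i=np.argmin(e); print(len(P),"r max",r.max(),"yaw",np.degrees(near(ys[i],np.pi/3,np.pi/2)),"rms mm",e[i]*1e3,"worst",max(e)*1e3)
E
```

```text
74 r max 0.0217182578149689 yaw 106.49999999999999 rms mm 0.7850103374133568 worst 1.8642755184432886
```

106.5° agrees with the edge slope I read in the picture (about 102°). Moving the steel pair.

```bash
python3 - <<'E'
from h import *
pickplace((.549,-.2343),near(np.pi/2),(.536,-.3806),name="ss")
pickplace((.5637,-.1035),near(np.radians(106)),(.464,-.382),pyaw=near(np.pi/2),name="sh")
a,_=shot("after4")
hover(.60,.02,.33,near(np.pi/2)); b,_=shot("rests"); print(arm.read_time())
cv2.imwrite("pics/v4.png",np.hstack([a[90:440,150:450],b[90:440,80:580]]))
E
```

```text
ss closed at 0.451
 lifted opening 0.45 F [-0.4 -0.  -1.5]
 F [-2.   0.7  2.5] [ 0.5356 -0.3804  0.092 ]
 t 24.5667
sh closed at 0.41
 lifted opening 0.409 F [-0.1  0.3 -3.2]
 F [-0.7 -0.1 -1.1] [ 0.4637 -0.3818  0.0918]
 t 31.5583
33.2917
```

View pics/v4.png

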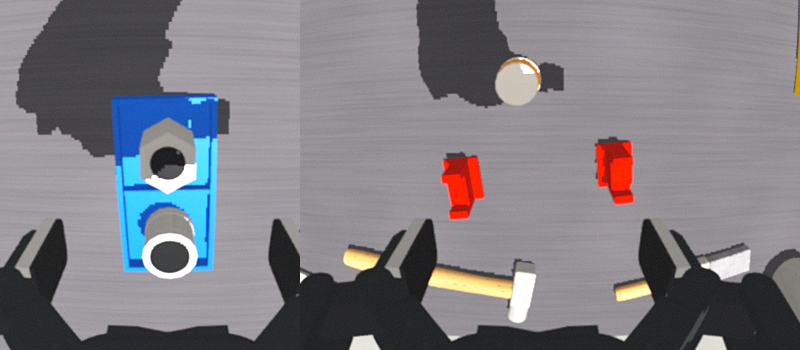

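Steel pair upright in the blue tray, and the jar is in place. The rests show at about (462,187) and (616,172) in the right part; I'll enlarge them to find the notch cheeks.

```bash
python3 - <<'E'
from h import *
b=cv2.imread("pics/rests.png")
cr=[cv2.resize(b[y:y+100,x:x+80],None,fx=5,fy=5,interpolation=cv2.INTER_CUBIC) for x,y in((202,227),(356,212))]
cv2.imwrite("pics/v5.png",np.hstack(cr))
E
```

```text
(no output)
```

View pics/v5.png

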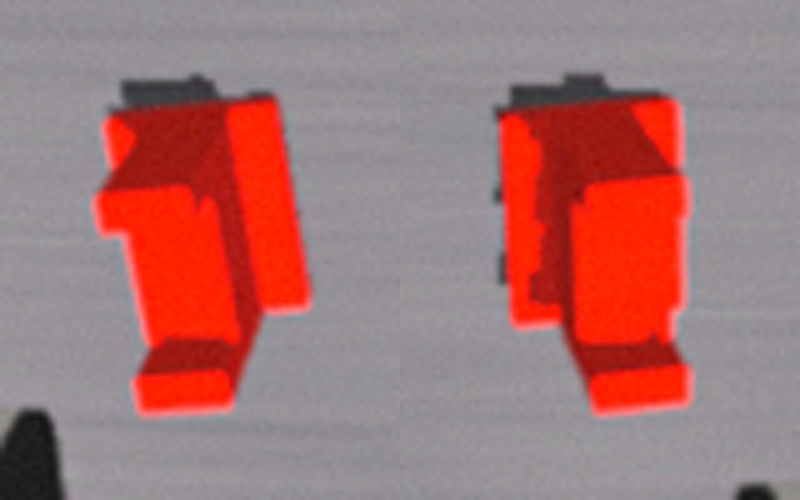

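The cheek top corners are clear. In crop pixels, rest_a is (97,193), (188,186), (140,412), (232,405). Rest_b is (185,187), (286,174), (200,414), (290,404).

```bash
python3 - <<'E'
from h import *
T=np.load("pics/rests.npy"); cs=[]
for n,o,q in(("a",(202,227),[(97,193),(188,186),(232,405),(140,412)]),("b",(356,212),[(185,187),(286,174),(290,404),(200,414)])):
    P=np.array([plane("wrist",np.array(o)+np.array(p)/5-.4,.056,T) for p in q]); cs.append(P.mean(0))
    print(n,P.mean(0).round(4),"thick",np.hypot(*(P[1]-P[0]))*1e3,"wide",np.hypot(*(P[3]-P[0]))*1e3)
d=cs[1]-cs[0]; print("mid",(cs[0]+cs[1])/2,"dist",np.hypot(*d),"ang",np.degrees(np.arctan2(d[1],d[0])))
# bar close look: 
hover(.452,.003,.22,near(np.pi)); im,T=shot("bar")
print(np.degrees(yawnow()),arm.read_tool_pos())
m=(im.min(2)>185).astype(np.uint8)
for c in cv2.findContours(m,cv2.RETR_EXTERNAL,cv2.CHAIN_APPROX_NONE)[0]:
    if cv2.contourArea(c)<1500: continue
    P=np.array([plane("wrist",p,.014,T) for p in c[:,0]+0.0],np.float32); (x,y),s,a=cv2.minAreaRect(P*1000); print("bright",round(x),round(y),np.round(s),round(a,1))
E
```

```text
a [ 0.6811 -0.0702] thick 19.39292328254787 wide 50.72724617903436
b [0.6638 0.1042] thick 20.81841535830803 wide 50.784707499228425
mid [0.67243156 0.01704055] dist 0.1752667527058532 ang 95.66591720854883
0.035868782980061416 [0.45303664 0.00286935 0.22034431]
bright 998 -414 [ 77. 363.] 35.8
bright 588 -18 [49. 48.] 68.4
bright 447 4 [ 15. 261.] 1.5
```

View pics/bar.png

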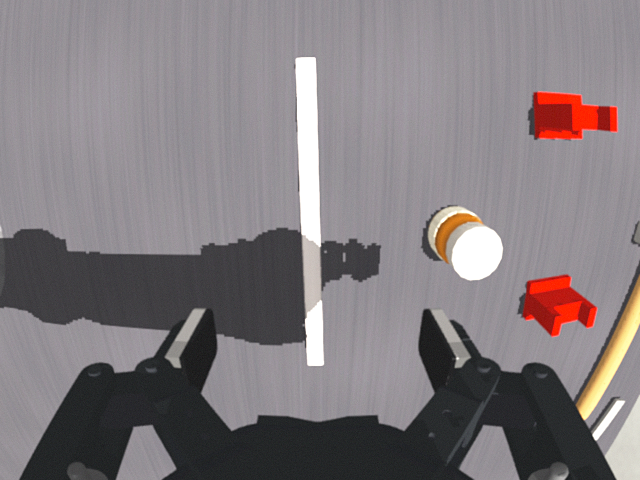

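Everything matches: rests 20×50 mm, 175 mm apart, span at 95.7°, bar at (0.447, 0.0035) with jaw yaw 1.5°. Now the bar, lifted over the jar with plenty of room.

```bash
python3 - <<'E'
from h import *
C=(.447,.0035); D=(.6724,.0170); y0=np.radians(1.5); y1=np.radians(5.7)
hover(*C,.18,y0); arm.line_to([*C,.10],.15); arm.line_to([*C,.0762],.05); print("F",np.round(arm.read_ft_force(),1))
arm.move_gripper(0.0,60); print("opening",arm.read_opening(),np.round(arm.read_ft_force(),1))
arm.line_to([*C,.14],.08); arm.line_to([*C,.23],.2); print("lift",arm.read_opening(),np.round(arm.read_ft_force(),1),np.round(arm.read_wrist_torque(),2))
arm.line_to([*D,.23],.2,quat(y1)); arm.line_to([*D,.14],.12)
a,_=shot("bar2"); b=snapshot("scene"); print(arm.read_time())
cv2.imwrite("pics/v6.png",np.hstack([cv2.resize(a,(400,300)),b[150:450,200:600]]))
E
```

```text
F [ 0.2 -1.2  0.6]
opening 0.1385445577324686 [-0.3 -0.4  3.5]
lift 0.14170244409404578 [ 0.3 -0.5 -1. ] [-0.07  0.06  0.01]
40.5917
```

View pics/v6.png

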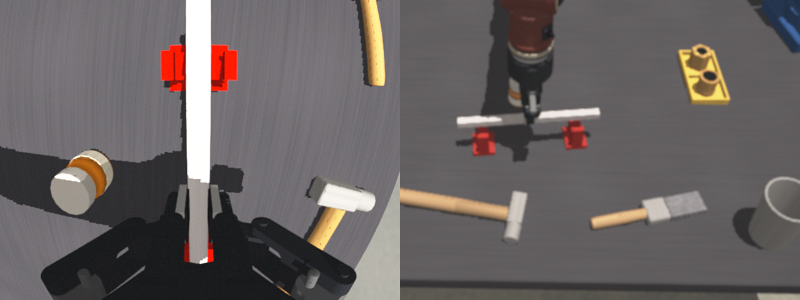

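The bar is held level and lines up with both notches. It runs through the middle of the far rest's notch and over the near one. Lowering it in.

```bash
python3 - <<'E'
from h import *
D=(.6724,.0170)
arm.line_to([*D,.122],.08); arm.line_to([*D,.1168],.02); print("F",np.round(arm.read_ft_force(),1))
arm.move_gripper(0.5); arm.pause(.2); arm.line_to([*D,.20],.12); arm.line_to([.62,.02,.33],.25); a,T=shot("end")
hover(.45,.30,.35,near(np.pi/2)); arm.pause(.3); s=snapshot("scene"); t=snapshot("top"); cv2.imwrite("pics/top_end.png",t); print(arm.read_time())
cv2.imwrite("pics/v7.png",np.vstack([np.hstack([a[100:400,120:520],s[150:450,180:580]]),cv2.resize(t[170:330,120:540],(800,300))]))
E
```

```text
F [ 0.3  0.2 -1.4]
45.2167
```

View pics/v7.png

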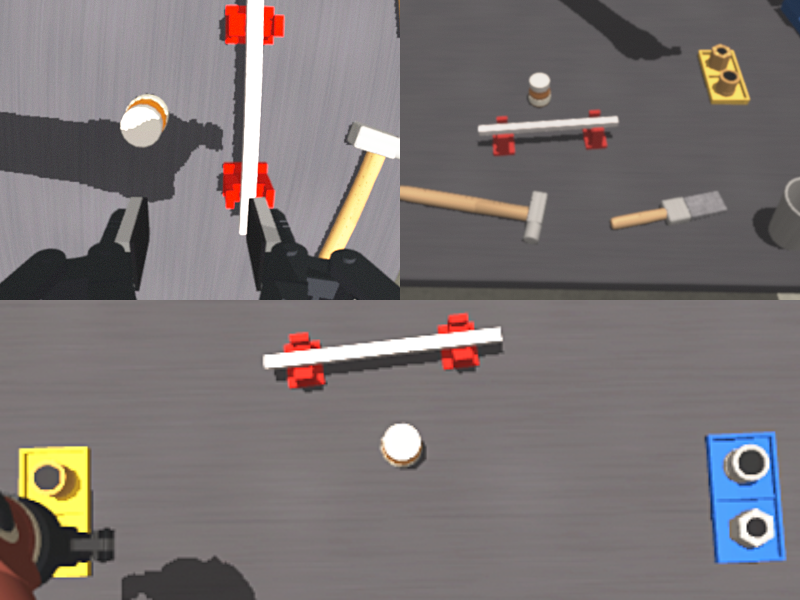

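The bar lies in both notches with both ends well past the rests. All four fittings are upright in the right trays, and the jar is standing. One numeric check, then I hand in.

```bash
python3 - <<'E'
from h import *
t=cv2.imread("pics/top_end.png"); m=cv2.inRange(cv2.cvtColor(t,cv2.COLOR_BGR2HSV),(0,0,150),(180,60,255)); m[:170]=0; m[330:]=0
for c in cv2.findContours(m,cv2.RETR_EXTERNAL,cv2.CHAIN_APPROX_NONE)[0]:
    if cv2.contourArea(c)<150: continue
    z=.054 if c[:,0,0].ptp()>60 else .06
    P=np.array([plane("top",p,z) for p in c[:,0]+0.0],np.float32); (x,y),s,a=cv2.minAreaRect(P*1000); print(round(x,1),round(y,1),np.round(s,1),round(a,1))
E
python3 -c "
from station import ticket,arm
print(ticket.finish_job(),arm.read_time())"
```

```text
the job is handed in; nothing more can be done
the job is handed in; nothing more can be doneTraceback (most recent call last):
  File "<stdin>", line 5, in <module>
AttributeError: `ptp` was removed from the ndarray class in NumPy 2.0. Use np.ptp(arr, ...) instead.
```

```bash
python3 - <<'E'
from h import *
t=cv2.imread("pics/top_end.png"); m=cv2.inRange(cv2.cvtColor(t,cv2.COLOR_BGR2HSV),(0,0,150),(180,60,255)); m[:170]=0; m[330:]=0
for c in cv2.findContours(m,cv2.RETR_EXTERNAL,cv2.CHAIN_APPROX_NONE)[0]:
    if cv2.contourArea(c)<150: continue
    z=.054 if np.ptp(c[:,0,0])>60 else .06
    P=np.array([plane("top",p,z) for p in c[:,0]+0.0],np.float32); (x,y),s,a=cv2.minAreaRect(P*1000); print(round(x,1),round(y,1),np.round(s,1),round(a,1))
E
```

```text
the job is handed in; nothing more can be done
```

The job is handed in, with everything placed as asked by about 45 s of the 138 s allowed. I put the two brass fittings in the yellow tray, then the two steel ones in the blue tray. Last, I laid the bar across the rests.

- **Fittings:** close-up pictures after placing showed all four upright, one to a bay. In the last top view the steel pair and one brass fitting were clear. The arm hid the other brass bay, but the scene view showed both brass fittings standing.
- **Bar:** the final pictures show it lying in both notches, with both ends well past the rests. I aimed its centre at the measured midpoint of the rests, which are 175 mm apart. That should leave roughly 30 mm beyond each rest.
- **Jar:** it looked upright and in its place in the last pictures.
- **Forces and contact:** every force I sampled was under 4 N, though I took only spot readings. The arm stood well clear of everything at hand-in.

**Check that failed:** my final numeric measurement of the bar and jar crashed on a NumPy error in my script. The hand-in command ran straight after it, so I could not repeat the measurement. The end state of the bar and jar is therefore confirmed by the pictures only.

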